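# Return the middle balance block to its sloping slot

### The arm

A 7-joint arm with a two-finger parallel gripper is mounted at the origin on the work surface. World frame = base frame: x ahead of the robot, y to its left, z up, the work surface at z = 0. Lengths are in m, angles in rad, forces in N, time in s.
With the tool pointing down it reaches from about 0.4 to 0.875 m from the base axis. Payload 4.4 kg.
Tool frame: the origin (TCP) lies midway between the tips of the shut fingers; the grasp point (between the pads) lies 19 mm behind it; x points along the fingers, y is the direction in which the jaws open and shut, and the axes are right-handed (so a half turn about x gives the same grasp; the last joint's range is limited). The gripper opens to 85 mm and grips with 20 to 120 N. Pads are 22 mm wide; open, the fingers measure 114 mm over their backs; the gripper's body (76 mm by 85 mm) begins 54 mm behind the grasp point. The pads swing forward as they close: fully open they stand 13 mm farther back than shut.
Start: joints at [1.214, 0.628, 0.038, 1.517, -0.027, 0.996, -0.02], TCP at [0.186, -0.623, 0.231] pointing down, gripper open.
Joint ranges: [-3.06, 3.06], [-0.37, 2.12], [-1.25, 1.32], [0.18, 2.47], [-1.1, 4.24], [0.23, 1.98], [-2.94, 2.94]. Speed limits (rad/s): [2.57, 2.57, 3.14, 3.14, 3.14, 3.14, 3.14].

### API

Orientations are given as a rotation vector (axis times angle).
In Python, from workcell import * gives the robot as it stands.
- The arm moves only by the tool play_rows, never from a script. Its arguments are lists of equal length, an entry for each row: "twist": the turn, a rotation vector about the tool's x, y, z in rad, a list of three; "linear": the shift along the tool's x, y, z in cm, a list of three; "fingers": the closure, from -1 (fully open) to 1 (shut). A call has 1 to 12 rows; each row is the pose to reach, as a shift and turn from the pose measured when the call began, along the tool's axes at that moment; what a row does not reach only later rows make up. A row lasts 1/8 s, in which the tool goes at most 62.5 mm and 10.7 degrees, less where a joint would pass 70% of its speed; a pose out of reach is approached as far as the arm can. A call with a gripper value outside its range is refused whole. The fingers move at their own pace and stop on an object; "newtons" is the grip in N (left out, the last holds). Time passes only in rows, so rows that repeat a pose let the fingers close. It gives the time, the measured TCP pose, the force and the opening at its end, in the units of the state.
- get_state(): the state, without advancing time (a new reading comes with each control period).
- camera(name): name is "scene" or "top" or "wrist"; returns (picture, depth): 400x640x3 uint8, red, green, blue; 400x640 float32, m along the optical axis (not along the pixel's ray), 0 where there is no reading.
- camera_model(name): a dict with "fovy" (degrees; the focal length in pixels is half the picture's height over the tangent of half this angle, whatever the lens; pixels are square), "cx", "cy" (the principal point, pixels), "k1" (the pictures are not rectified: a ray, as slopes to the right and down, at radius r is drawn at 1 + k1 r^2 times it, then the intrinsics apply), "T" (4x4, takes a point from camera to world coordinates); the wrist camera has in their place "tool_from_camera" (4x4, takes a point from camera to tool coordinates, whose origin is the TCP and whose axes are the tool frame's). Camera axes: x right, y up, looking along -z (the intrinsics and any distortion apply to the point x, -y, -z); pixel columns grow to the right and rows downward; lengths in m; the calibration is good to about 2 mm. A picture is of the moment at which its call begins: read the wrist's pose just before it. camera_model takes no time and is no camera call.
- job_done(): hands the job in, once; it reports no verdict.
Trained networks look in the newest picture that a camera, given by its name, has taken for a name from the list of things; names that differ only in an ending like _2 or _b are one class to them, and where a whole thing is asked for, a point or a joint stands for the part that bears it (a point fixed in the world has none). Each returns a list of dicts, best first, with "p" (0 to 1); they miss things now and then, are a little off and sometimes report something else, mostly with a low value. They report only what shows in the picture. A call takes as long as a camera call. They do not tell look-alikes from the thing itself.
- recognise(camera, query): "box" ([centre column, centre row, width, height] in pixels, round what is visible of it).
- regions_of(camera, query): "mask" (400x640 bool, what is visible of it) and "box" ([centre column, centre row, width, height] in pixels, round what is visible of it).
- landmark_of(camera, query): "uv" ([column, row] in pixels: a listed point, or the origin of a listed thing).
The state is a dict: "time": time; "qpos": joint angles; "joint_velocities": joint speeds; "joint_efforts": joint torques, N m; "tcp_pos": TCP position; "tcp_rot": TCP orientation; "wrist_force": force on the tool from outside, world axes, zero at the start; "moment": the same for the moment, N m; "finger_gap": finger opening in m.
Only numpy, scipy, OpenCV 4.12 (cv2) and the standard library are available. Lean on these libraries where they do the work, as an engineer would, in place of code of your own. Each camera call takes 0.05 s, during which the arm holds its last target.

### The job

Three look-alike aluminium balance blocks lie on the lab bench beside the concentrator; take the middle-width one and return it to its own slot in the sloping rack, the slot with the yellow label and yellow flap. Slide it in under the clear cover, past the flap, and push it down the slope until you feel it press against the end stop, without ramming it, then leave it resting there fully home. Leave the narrow and the wide block and the other things on the bench where they are.

Things in the scene. Friction and masses are not known exactly. Their poses are not given: they have to be found in the camera images.
- block_middle: the block to return: plain aluminium block 80 x 44 x 24 mm (x, y, z) lying flat, about 0.23 kg, with two rows of dark wells marked on its top; symmetric, either end may go in first. Origin: centre of its underside; x along its 80 mm length, z up
- block_middle_center (a point): centre of that block's volume, 12 mm above its origin
- block_narrow: look-alike block 80 x 36 x 24 mm; stays where it lies. Origin: centre of its underside
- block_wide: look-alike block 80 x 52 x 24 mm; stays where it lies. Origin: centre of its underside
- lane_yellow: the middle block's slot: a white channel 70 mm wide outside, 50 mm wide and 32 mm high inside, with a yellow label on its 4 mm clear cover. Its floor rises at 30 degrees along +x (roughly to the robot's left), to the open mouth where cover and walls end; the bare floor goes on 42 mm up-slope as an apron. Origin: centre of its underside; x horizontal to the mouth, y across, z up
- lane_yellow_mouth (a point): middle of the sloping floor's surface at the mouth of the yellow slot (edge of the cover and walls), 60 mm above the slot's origin. A light sprung yellow flap hangs from the cover's edge here and swings inwards when pushed (under 2 N)
- stop_yellow: dark steel end stop in the yellow slot; it does not move when pushed, but each time it is set elsewhere (face 66 to 76 mm down-slope of the mouth). Origin: on the sloping floor's surface, mid-face where the block meets it; x up-slope along the floor, y across, z square to the floor. A block fully home has its end on this face and sticks 4 to 14 mm out of the mouth
- rack: white plinth 170 x 250 x 12 mm, fixed to the bench, that carries the three slots side by side in any order, 77 mm apart. Origin: centre of its underside; x as the slots' x
- lane_blue: the slot with the blue label for the narrow block, 42 mm wide inside; otherwise as the yellow one
- lane_red: the slot with the red label for the wide block, 58 mm wide inside; otherwise as the yellow one
- plate_black: black well plate 85 x 127 x 14 mm, bystander. Origin: centre of its underside
- plate_pale: white well plate 85 x 127 x 14 mm, bystander. Origin: centre of its underside
- jar: small jar, 50 mm diameter, 70 mm high, bystander. Origin: centre of its underside
- pen: red marker pen, 12 mm thick, 130 mm long, bystander. Origin: its underside
There are look-alikes about, which are no part of the job. Leave any turquoise look-alike of the block_middle alone.

How it is judged:
On the way:
1. the middle block is pressed against the yellow slot's end stop with at least 1.5 N (contact force between block_middle and stop_yellow above 1.5 N), for 0.05 s.
At the end, for the whole second after the job is handed in: The middle block rests still on the yellow slot's floor, its end within 3.5 mm of the end stop, centre within 4 mm in height and 5 mm across, along the slot within 5 degrees; other blocks within 20 mm, plates and jar within 30 mm, pen within 50 mm of their starts (x of block_middle_center in the frame of stop_yellow between 0.036 and 0.0435 m and y of block_middle_center in the frame of stop_yellow between -0.005 and 0.005 m and z of block_middle_center in the frame of stop_yellow between 0.008 and 0.016 m and angle between the x axis of block_middle and the x axis of stop_yellow, either way round below 0.09 rad and linear speed of block_middle below 0.01 m/s and distance of each of block_narrow, block_wide from where it was at the start of the episode below 0.02 m and distance of each of plate_black, plate_pale, jar from where it was at the start of the episode below 0.03 m and distance of pen from where it was at the start of the episode below 0.05 m); the robot touches nothing.
It fails at once if the block is rammed against the end stop with more than 40 N (contact force between block_middle and stop_yellow above 40 N).
It fails at once if the narrow or the wide block is moved by more than 20 mm (distance of any of block_narrow, block_wide from where it was at the start of the episode above 0.02 m).
It fails at once if a well plate or the jar is moved by more than 30 mm, or the pen by more than 50 mm (distance of any of plate_black, plate_pale, jar from where it was at the start of the episode above 0.03 m or distance of pen from where it was at the start of the episode above 0.05 m).
It also fails if it takes over 54 s, if anything falls off the work surface, if the arm or the gripper's body presses on something with over 40 N, if the wrist force passes 120 N, or if a joint passes its speed limit or range.

## Working session

There is one attempt and no reset: what is moved stays moved. The work goes in short steps, Python scripts to look and compute and a tool call to move; the robot and the scene stay as the last step left them, time stands still between calls to the robot, and variables do not carry over. Pictures are saved under pics/ and viewed, and the job is handed in when it is done.

Besides the shell and the picture viewer there is one more tool, called after "Request:" as a command line: name --argument value ..., lists and objects as JSON in quotes. play_rows: Moves the arm, as the interface text tells. Its arguments: {"type":"object","properties":{"twist":{"type":"array"},"linear":{"type":"array"},"fingers":{"type":"array"},"newtons":{"type":"number"}},"required":["twist","linear","fingers"]}

```bash
ls; mkdir -p pics; cat > h.py <<'E'
from workcell import *
import numpy as np, cv2
from scipy.spatial.transform import Rotation as R
def save(img,n,crop=None,s=1):
    if crop: a,b,c,d=crop; img=img[b:d,a:c]
    if s!=1: img=cv2.resize(img,None,fx=s,fy=s,interpolation=cv2.INTER_CUBIC)
    cv2.imwrite('pics/'+n,img[:,:,::-1])
def camT(name,st=None):
    m=camera_model(name)
    if 'T' in m: return m,np.array(m['T'])
    T=np.eye(4);T[:3,:3]=R.from_rotvec(st['tcp_rot']).as_matrix();T[:3,3]=st['tcp_pos']
    return m,T@np.array(m['tool_from_camera'])
def rays(m,uv):
    f=200/np.tan(np.radians(m['fovy'])/2)
    uv=np.atleast_2d(np.array(uv,float)); K=np.array([[f,0,m['cx']],[0,f,m['cy']],[0,0,1]])
    p=cv2.undistortPoints(uv[:,None],K,np.array([m['k1'],0,0,0,0.]))[:,0]
    return np.c_[p[:,0],-p[:,1],-np.ones(len(p))]
def unproj(m,T,uv,d):
    r=rays(m,uv)*np.atleast_1d(d)[:,None]
    return r@T[:3,:3].T+T[:3,3]
def onplane(m,T,uv,z):
    r=rays(m,uv)@T[:3,:3].T
    return T[:3,3]+r*((z-T[2,3])/r[:,2])[:,None]
def proj(m,T,P):
    p=(np.atleast_2d(P)-T[:3,3])@T[:3,:3]
    f=200/np.tan(np.radians(m['fovy'])/2)
    x=p[:,0]/-p[:,2];y=-p[:,1]/-p[:,2];k=1+m['k1']*(x*x+y*y)
    return np.c_[f*x*k+m['cx'],f*y*k+m['cy']]
E
python3 - <<'E'
from h import *
st=get_state();print(st)
for n in ['scene','top','wrist']:
    im,d=camera(n);save(im,n+'0.png');np.savez('pics/'+n+'0.npz',im=im,d=d)
    print(n,camera_model(n))
E
```

```text
pics
{'time': 0.0, 'qpos': array([ 1.21421981,  0.62932713,  0.03840635,  1.51840248, -0.02702175,
        0.99628665, -0.02000851]), 'joint_velocities': array([-0.00147284, -0.00167211,  0.00022127, -0.00053068, -0.0013867 ,
        0.00095385,  0.0004804 ]), 'joint_efforts': array([ 1.96914862e-04, -5.63403404e+01,  1.22618515e+00, -1.93448424e+01,
        1.09800347e-02,  1.05804973e-02, -6.58331629e-06]), 'tcp_pos': array([ 0.18622246, -0.62208581,  0.23038971]), 'tcp_rot': array([ 2.06579338,  0.30449686, -2.06634089]), 'wrist_force': array([ 0.12353065,  0.13890126, -0.23429437]), 'moment': array([-0.02580899,  0.02180103, -0.01621125]), 'finger_gap': 0.08538507964585684}
scene {'fovy': 50.25020861591559, 'cx': 325.74641450070544, 'cy': 197.0347194275711, 'k1': -0.09146698803697959, 'T': array([[ 0.45810982, -0.52344631,  0.71842839,  1.53131311],
       [ 0.88865898,  0.25104905, -0.38374417, -0.40431008],
       [ 0.02050871,  0.81423482,  0.58017329,  0.80837052],
       [ 0.        ,  0.        ,  0.        ,  1.        ]])}
top {'fovy': 46.65802194081639, 'cx': 313.258375015999, 'cy': 198.90795002920314, 'k1': 0.0340873272845477, 'T': array([[ 0.03799134,  0.97650335, -0.212127  ,  0.37186731],
       [-0.99927066,  0.03794263, -0.00430178,  0.08354228],
       [ 0.00384796,  0.21213572,  0.97723264,  1.3030567 ],
       [ 0.        ,  0.        ,  0.        ,  1.        ]])}
wrist {'fovy': 70.36185346378176, 'cx': 320.6454409611172, 'cy': 197.94318514665667, 'k1': -0.02245003803877587, 'tool_from_camera': array([[-1.25064000e-04,  3.10703488e-01, -9.50506879e-01,
        -1.42364981e-01],
       [ 9.99999418e-01,  1.05758760e-03,  2.14130202e-04,
        -1.43646982e-03],
       [ 1.07177529e-03, -9.50506299e-01, -3.10703439e-01,
        -7.94787919e-02],
       [ 0.00000000e+00,  0.00000000e+00,  0.00000000e+00,
         1.00000000e+00]])}
```

View pics/scene0.png

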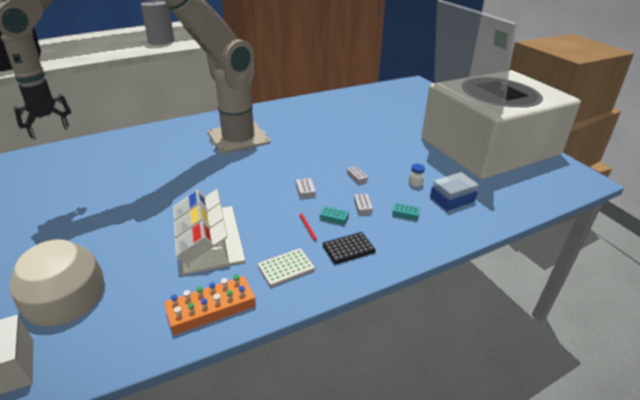

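View pics/top0.png

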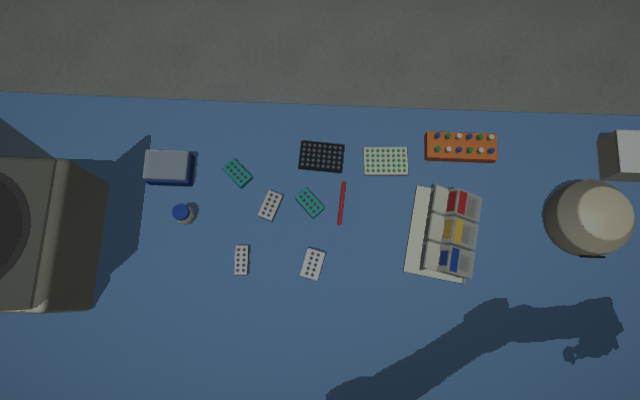

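View pics/wrist0.png

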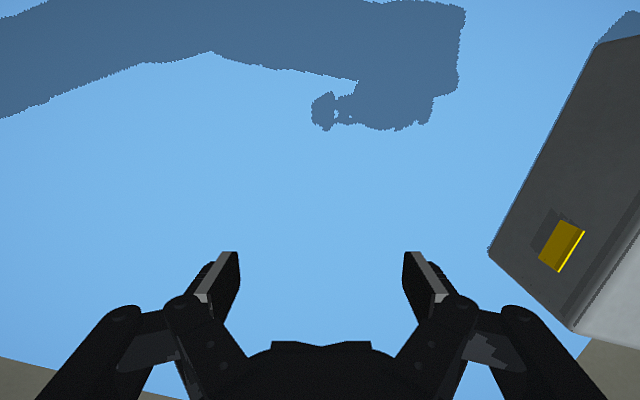

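The top view shows three aluminium blocks at (270,205), (241,260) and (313,264). Turquoise look-alikes sit at (237,173) and (310,203), and the rack is at about (445,233) with red, yellow and blue labels. Next I'll measure the block widths.

```bash
python3 - <<'E'
from h import *
z=np.load('pics/top0.npz');im,d=z['im'],z['d']
m,T=camT('top')
save(im,'top0_blocks.png',(220,150,340,290),5 if 0 else 4)
save(im,'top0_rack.png',(395,175,495,290),5)
hsv=cv2.cvtColor(im,cv2.COLOR_RGB2HSV)
for q in ['block_middle','block_narrow','block_wide']:
    for r in regions_of('top',q):
        mk=r['mask'].astype(np.uint8)
        c,_=cv2.findContours(mk,0,2);c=max(c,key=cv2.contourArea)[:,0]
        P=onplane(m,T,c,0.024)
        rect=cv2.minAreaRect((P[:,:2]*1000).astype(np.float32))
        print(q,round(r['p'],2),np.round(r['box']),np.round(rect[0]),np.round(rect[1],1),round(rect[2],1),mk.sum(), 'area-plane', np.round(cv2.contourArea((P[:,:2]*1000).astype(np.float32))))
for q in ['lane_yellow','lane_yellow_mouth','lane_blue','lane_red','stop_yellow','rack']:
    for r in landmark_of('top',q): print(q,r)
    for r in regions_of('top',q)[:2]: print(q,r['p'],r['box'])
E
```

```text
block_middle 0.86 [308. 205.  33.  31.] [640. 100.] [82.4 46.2] 43.8 467 area-plane 3516.0
block_middle 0.67 [237. 173.  32.  30.] [718. 308.] [83.2 44.5] 47.0 444 area-plane 3460.0
block_middle 0.61 [272. 205.  27.  32.] [627. 209.] [49.8 83.5] 68.6 493 area-plane 3655.0
block_narrow 0.71 [243. 261.  13.  33.] [470. 278.] [85.2 38.3] 4.3 446 area-plane 3006.0
block_narrow 0.32 [434. 236.  60. 100.] [ 566. -264.] [170.  256.5] 81.1 1828 area-plane 12834.0
block_wide 0.61 [310. 264.  24.  30.] [469.  85.] [51.6 79.8] 75.9 548 area-plane 3747.0
lane_yellow {'uv': [439.8, 233.1], 'p': 0.67}
lane_yellow 0.67 [452.0, 233.8, 56.7, 36.2]
lane_yellow_mouth {'uv': [439.1, 228.1], 'p': 0.65}
lane_yellow_mouth 0.73 [449.4, 231.8, 51.1, 37.7]
lane_yellow_mouth 0.5 [322.9, 157.4, 50.1, 33.2]
lane_blue {'uv': [435.1, 257.6], 'p': 0.66}
lane_blue 0.61 [447.6, 258.6, 55.0, 39.9]
lane_red {'uv': [444.7, 206.1], 'p': 0.7}
lane_red 0.68 [456.0, 202.3, 55.8, 42.0]
lane_red 0.27 [311.8, 265.6, 29.1, 29.4]
stop_yellow {'uv': [310.0, 266.6], 'p': 0.2}
rack {'uv': [439.7, 231.8], 'p': 0.8}
rack 0.74 [432.7, 236.3, 58.4, 99.8]
rack 0.23 [272.5, 205.1, 26.2, 30.4]
```

```bash
python3 - <<'E'
from h import *
# yaw/width via grayscale of blocks
z=np.load('pics/top0.npz');im,d=z['im'],z['d']
m,T=camT('top')
for c in [(270,205),(241,260),(313,264)]:
    u,v=c; P=unproj(m,T,[c],d[v,u]); print(c,P,d[v,u])
    w=im[v-25:v+25,u-25:u+25].astype(int)
    hsv=cv2.cvtColor(im,cv2.COLOR_RGB2HSV)[v-25:v+25,u-25:u+25]
    mk=((hsv[...,1]<80)).astype(np.uint8)
    cs,_=cv2.findContours(mk,0,2);k=max(cs,key=cv2.contourArea)[:,0]+[u-25,v-25]
    Q=onplane(m,T,k,.024); r=cv2.minAreaRect((Q[:,:2]*1000).astype(np.float32));print(r)
E
```

```text
(270, 205) [[0.62765933 0.21027147 0.02203712]] 1.3066597
((627.369140625, 210.46319580078125), (47.94161605834961, 82.85127258300781), 69.58055877685547)
(241, 260) [[0.47072771 0.28034191 0.02436897]] 1.271393
((472.3822326660156, 280.58575439453125), (80.05033111572266, 38.399959564208984), 3.9516541957855225)
(313, 264) [[0.46710554 0.0829542  0.02663433]] 1.2675617
((468.01513671875, 85.75294494628906), (53.51215744018555, 82.22129821777344), 75.63929748535156)
```

View pics/top0_blocks.png

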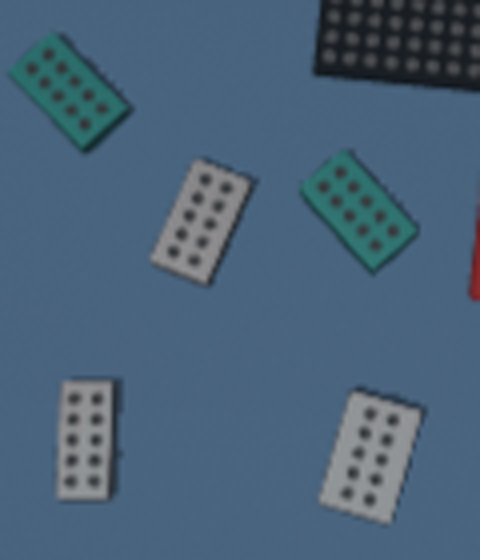

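View pics/top0_rack.png

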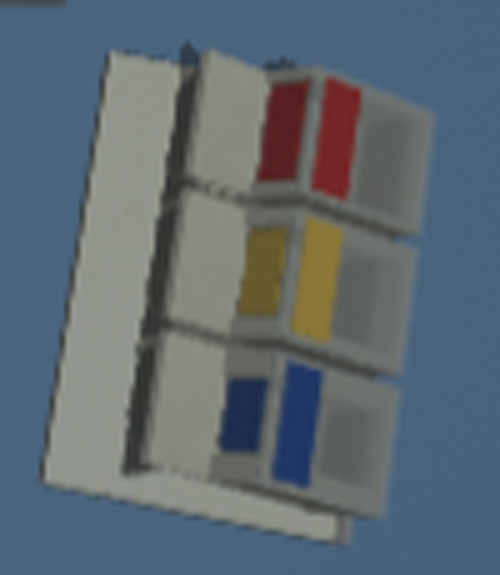

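Measured widths are 38, 48 and 53 mm, each read about 2 mm large. So the 44 mm middle block is the one at top pixel (270,205), world about (0.627, 0.210); (241,260) is narrow, (313,264) is wide, and the turquoise ones are excluded. In the rack crop, yellow is the middle lane. Next comes the rack pose.

```bash
python3 - <<'E'
from h import *
m,T=camT('top')
P=onplane(m,T,[(416.6,185.4),(403.4,272),(464,283.4)],.012);print(P.round(4))
a=P[0]-P[1];b=P[1]-P[2];print(np.linalg.norm(a),np.linalg.norm(b),np.degrees(np.arctan2(a[1],a[0])),np.degrees(np.arctan2(b[1],b[0])))
c=(P[0]+P[2])/2;print('rack c',c)
st=get_state();Rm=R.from_rotvec(st['tcp_rot']).as_matrix();print(Rm.round(3))
z=np.load('pics/top0.npz');d=z['d']
for uv in [(439,228),(434,233),(445,231),(460,234),(470,237)]:
    print(uv,unproj(m,T,[uv],d[uv[1],uv[0]]).round(4))
E
```

```text
[[ 0.7032 -0.2051  0.012 ]
 [ 0.4561 -0.1664  0.012 ]
 [ 0.4321 -0.3312  0.012 ]]
0.2500514512244426 0.16654680197003868 -8.90159591926518 81.70541947648549
rack c [ 0.56764292 -0.2681307   0.012     ]
[[ 0.     0.287 -0.958]
 [-0.    -0.958 -0.287]
 [-1.     0.    -0.   ]]
(439, 228) [[ 0.571  -0.2477  0.0816]]
(434, 233) [[ 0.5566 -0.2335  0.0844]]
(445, 231) [[ 0.5637 -0.2636  0.0807]]
(460, 234) [[ 0.5558 -0.2997  0.0908]]
(470, 237) [[ 0.5524 -0.3337  0.0665]]
```

```bash
cat >> h.py <<'E'
def toolR(zdir,xdir):
    z=np.array(zdir,float);z/=np.linalg.norm(z);x=np.array(xdir,float);x-=z*(x@z);x/=np.linalg.norm(x)
    return np.c_[x,np.cross(z,x),z]
def rel(p,Rt):
    st=get_state();R0=R.from_rotvec(st['tcp_rot']).as_matrix()
    lin=R0.T@(np.array(p)-st['tcp_pos'])*100
    tw=R.from_matrix(R0.T@Rt).as_rotvec()
    print('linear',lin.round(2),'cm |',np.linalg.norm(lin).round(1),'twist',tw.round(4),'t',round(st['time'],2))
    return lin,tw
def zang(a): a=np.radians(a);return (np.cos(a),np.sin(a),0)
E
python3 - <<'E'
from h import *
rel([.57,-.19,.25],toolR(zang(-98.8),(0,0,-1)))
E
```

```text
linear [ -1.87 -30.46 -49.15] cm | 57.9 twist [-1.1264e+00 -0.0000e+00 -1.0000e-04] t 0.9
```

Request:
play_rows --twist '[[-0.1,0,0],[-0.2,0,0],[-0.3,0,0],[-0.4,0,0],[-0.5,0,0],[-0.6,0,0],[-0.7,0,0],[-0.8,0,0],[-0.9,0,0],[-1.0,0,0],[-1.126,0,0],[-1.126,0,0]]' --linear '[[-3,-2.8,-4.5],[-3,-5.5,-9],[-3,-8.3,-13.5],[-3,-11,-18],[-3,-14,-22.5],[-3,-16.8,-27],[-3,-19.5,-31.5],[-3,-22,-36],[-3,-25,-40.5],[-2.5,-28,-45],[-1.9,-30.5,-49],[-1.9,-30.5,-49]]' --fingers '[-1,-1,-1,-1,-1,-1,-1,-1,-1,-1,-1,-1]'

```text
time: 2.4
tcp_pos: [0.5708, -0.1849, 0.25]
tcp_rot: [1.319, 1.138, -1.314]
wrist_force: [-0.6, 0.0, -0.3]
finger_gap: 0.0854
```

```bash
python3 - <<'E'
from h import *
st=get_state();print(st['tcp_pos'],st['qpos'].round(2),st['time'])
im,d=camera('wrist');save(im,'wrist1.png');np.savez('pics/wrist1.npz',im=im,d=d,pos=st['tcp_pos'],rot=st['tcp_rot'])
E
```

```text
[ 0.57079557 -0.18491757  0.2499519 ] [ 0.46  0.55 -0.31  1.64  0.19  0.99 -0.05] 2.4
```

View pics/wrist1.png

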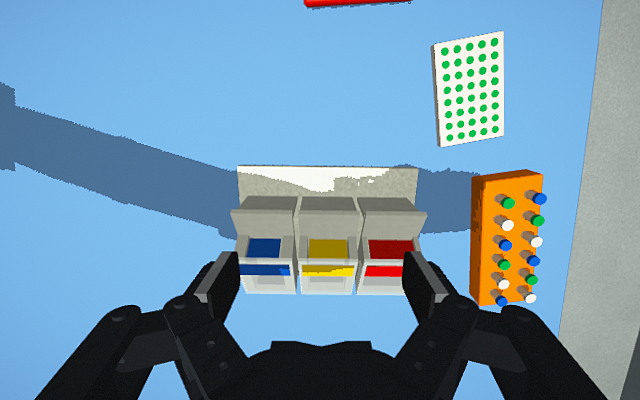

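The wrist view shows the rack with blue, yellow and red lanes from left to right. The yellow apron is near (328,218), the flap near (328,249) and the label near (328,268).

```bash
python3 - <<'E'
from h import *
z=np.load('pics/wrist1.npz');im,d=z['im'],z['d']
m,T=camT('wrist',dict(tcp_pos=z['pos'],tcp_rot=z['rot']))
save(im,'wrist1_rack.png',(225,155,435,305),3.8)
ex=np.array(zang(81.2));ey=np.cross([0,0,1],ex)
def show(uv):
    P=unproj(m,T,[uv],d[uv[1],uv[0]])[0];print(uv,P.round(4))
# apron fit
vv,uu=np.mgrid[202:232,308:350]
P=unproj(m,T,np.c_[uu.ravel(),vv.ravel()],d[vv,uu].ravel())
c=P.mean(0);n=np.linalg.svd(P-c)[2][2];n*=np.sign(n[2]);print('apron c',c,'n',n.round(4),'tilt',np.degrees(np.arccos(n[2])),'yaw of upslope',np.degrees(np.arctan2(-n[1],-n[0])),'res',np.std((P-c)@n))
for v in range(195,300,4): show((328,v))
print('plinth');
for v in [170,185]: show((328,v))
E
```

```text
apron c [ 0.57277851 -0.23032787  0.07706068] n [-0.1491 -0.9747  0.1663] tilt 80.42932951541613 yaw of upslope 81.30388756326286 res 0.00999966061570955
(328, 195) [ 0.5747 -0.2243  0.0116]
(328, 199) [ 0.5742 -0.2253  0.0262]
(328, 203) [ 0.5738 -0.2254  0.0426]
(328, 207) [ 0.5734 -0.2252  0.0586]
(328, 211) [ 0.5734 -0.2193  0.0884]
(328, 215) [ 0.5728 -0.2232  0.0909]
(328, 219) [ 0.5721 -0.2289  0.0888]
(328, 223) [ 0.5712 -0.2358  0.084 ]
(328, 227) [ 0.5704 -0.2422  0.081 ]
(328, 231) [ 0.5695 -0.2495  0.0765]
(328, 235) [ 0.5686 -0.2569  0.072 ]
(328, 239) [ 0.568  -0.2603  0.0761]
(328, 243) [ 0.5675 -0.263   0.0814]
(328, 247) [ 0.567  -0.2654  0.0871]
(328, 251) [ 0.5665 -0.2683  0.0915]
(328, 255) [ 0.566  -0.271   0.0962]
(328, 259) [ 0.5655 -0.2735  0.101 ]
(328, 263) [ 0.5648 -0.2783  0.1018]
(328, 267) [ 0.5638 -0.2867  0.0967]
(328, 271) [ 0.5627 -0.2953  0.0916]
(328, 275) [ 0.5616 -0.304   0.0868]
(328, 279) [ 0.5604 -0.3143  0.08  ]
(328, 283) [ 0.5592 -0.3233  0.0755]
(328, 287) [ 0.5578 -0.3345  0.0682]
(328, 291) [ 0.5815 -0.1052  0.3926]
(328, 295) [ 5.507e-01 -3.983e-01 -3.000e-04]
(328, 299) [ 0.5495 -0.4072 -0.0018]
plinth
(328, 170) [ 0.5797 -0.1887  0.012 ]
(328, 185) [ 0.5767 -0.21    0.0112]
```

View pics/wrist1_rack.png

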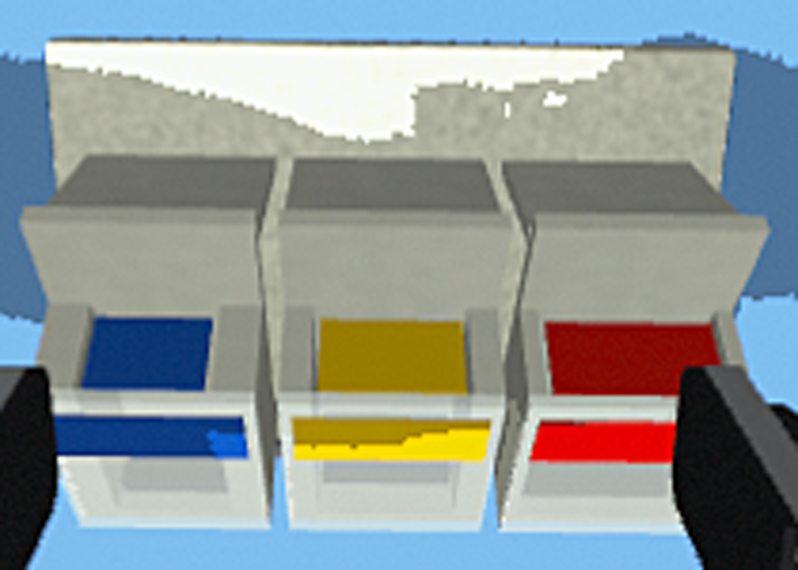

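```bash
python3 - <<'E'
from h import *
z=np.load('pics/wrist1.npz');im,d=z['im'],z['d']
m,T=camT('wrist',dict(tcp_pos=z['pos'],tcp_rot=z['rot']))
f=lambda p:(p[0]/3.8+225-.37,p[1]/3.8+155-.37)
P=onplane(m,T,[f((48,42)),f((735,52))],.012);a=P[1]-P[0];print('plinth',P.round(4),np.linalg.norm(a),'yaw x',np.degrees(np.arctan2(a[1],a[0]))+90, 'mid',P.mean(0))
def plane(u0,u1,v0,v1):
    vv,uu=np.mgrid[v0:v1,u0:u1];P=unproj(m,T,np.c_[uu.ravel(),vv.ravel()],d[vv,uu].ravel())
    c=P.mean(0);n=np.linalg.svd(P-c)[2][2];n*=np.sign(n[2]) ;r=np.std((P-c)@n)
    print('plane',c.round(4),n.round(4),'tilt',np.degrees(np.arccos(n[2])).round(2),'yaw',np.degrees(np.arctan2(-n[1],-n[0])).round(2),r);return c,n
c,n=plane(304,352,217,235); plane(312,345,241,256); plane(305,350,266,285)
plane(244,290,217,233);plane(372,415,217,234)
def onpl(uv,c,n):
    r=rays(m,[uv])@T[:3,:3].T; return (T[:3,3]+r*(((c-T[:3,3])@n)/(r@n))[:,None])[0]
for k in [((280,240),(508,240)),((281,290),(503,290)),((318,345),(467,345)),((293,440),(491,440)),((288,526),(484,526))]:
    A,B=[onpl(f(q),c,n) if k[0][1]<300 else None for q in k] if k[0][1]<300 else [unproj(m,T,[f(q)],np.median(d[int(f((380,q[1]))[1]),300:350]))[0] for q in k]
    print(A.round(4),B.round(4),'w',np.linalg.norm(A-B).round(4),'mid',((A+B)/2).round(4))
E
```

```text
plinth [[ 0.4583 -0.1645  0.012 ]
 [ 0.7019 -0.2044  0.012 ]] 0.24688713623579292 yaw x 80.7142663512197 mid [ 0.58010826 -0.18446816  0.012     ]
plane [ 0.5701 -0.2395  0.0828] [-0.1287 -0.8685  0.4787] tilt 61.4 yaw 81.57 0.005743278711584808
plane [ 0.567  -0.2659  0.0885] [-0.1306 -0.8899  0.4371] tilt 64.08 yaw 81.65 0.005047925213304688
plane [ 0.5605 -0.3022  0.0897] [-0.1193 -0.7977  0.5911] tilt 53.76 yaw 81.49 0.006185725901844544
plane [ 0.4987 -0.2278  0.0825] [-0.1314 -0.8553  0.5011] tilt 59.93 yaw 81.27 0.004997959028638281
plane [ 0.6468 -0.2495  0.0848] [-0.1266 -0.8848  0.4484] tilt 63.36 yaw 81.86 0.005553205592929709
[ 0.5475 -0.1977  0.1527] [ 0.6015 -0.2058  0.1524] w 0.0546 mid [ 0.5745 -0.2018  0.1525]
[ 0.5234 -0.2756  0.005 ] [ 0.6097 -0.2887  0.0043] w 0.0873 mid [ 0.5665 -0.2821  0.0046]
[ 0.5436 -0.2615  0.0838] [ 0.5905 -0.2685  0.0839] w 0.0475 mid [ 0.5671 -0.265   0.0838]
[ 0.5316 -0.2885  0.0938] [ 0.5939 -0.2977  0.0938] w 0.063 mid [ 0.5627 -0.2931  0.0938]
[ 0.5178 -0.3455  0.0585] [ 0.5888 -0.3561  0.0586] w 0.0718 mid [ 0.5533 -0.3508  0.0586]
```

```bash
python3 - <<'E'
from h import *
rel([.60,.22,.17],toolR(zang(-20.4),(0,0,-1)))
E
```

```text
linear [  8.04  -3.08 -40.81] cm | 41.7 twist [-1.3656e+00 -9.0000e-04 -3.0000e-04] t 2.45
```

Request:
play_rows --twist '[[-0.12,0,0],[-0.25,0,0],[-0.38,0,0],[-0.5,0,0],[-0.63,0,0],[-0.76,0,0],[-0.88,0,0],[-1.0,0,0],[-1.13,0,0],[-1.25,0,0],[-1.366,0,0],[-1.366,0,0]]' --linear '[[0,-0.3,-3.7],[0,-0.6,-7.4],[0,-0.8,-11],[0,-1.1,-14.8],[1,-1.4,-18.5],[2,-1.7,-22],[3,-2,-26],[4,-2.2,-30],[5.5,-2.5,-33.5],[7,-2.8,-37],[8,-3.1,-40.8],[8,-3.1,-40.8]]' --fingers '[-1,-1,-1,-1,-1,-1,-1,-1,-1,-1,-1,-1]'

```text
time: 3.95
tcp_pos: [0.599, 0.2219, 0.1696]
tcp_rot: [0.278, 1.555, -0.276]
wrist_force: [-0.1, -0.4, -0.4]
finger_gap: 0.0852
```

```bash
python3 - <<'E'
from h import *
st=get_state();print(st['tcp_pos'],st['qpos'].round(2),st['time'])
im,d=camera('wrist');save(im,'wrist2.png');np.savez('pics/wrist2.npz',im=im,d=d,pos=st['tcp_pos'],rot=st['tcp_rot'])
m,T=camT('wrist',st)
for r in regions_of('wrist','block_middle'):
    mk=r['mask'].astype(np.uint8);c,_=cv2.findContours(mk,0,2);c=max(c,key=cv2.contourArea)[:,0]
    P=onplane(m,T,c,.024);q=cv2.minAreaRect((P[:,:2]*1000).astype(np.float32));print(round(r['p'],2),np.round(r['box']),np.round(q[0],1),np.round(q[1],1),q[2])
E
```

```text
[0.59896292 0.22191987 0.16960042] [-0.04  0.75 -0.62  1.6   0.5   0.96  0.39] 3.95
0.91 [236. 245.  80.  59.] [633.1 105.7] [78.9 55. ] 43.922142028808594
0.67 [319. 206.  42.  70.] [622.2 212.6] [43.2 82.7] 69.66976928710938
0.6 [428. 248.  82.  54.] [710.3 310.6] [88.8 49. ] 45.92157745361328
0.29 [330.  43.  63.  85.] [471.4 281.1] [78.1 38.1] 1.5375807285308838
```

View pics/wrist2.png

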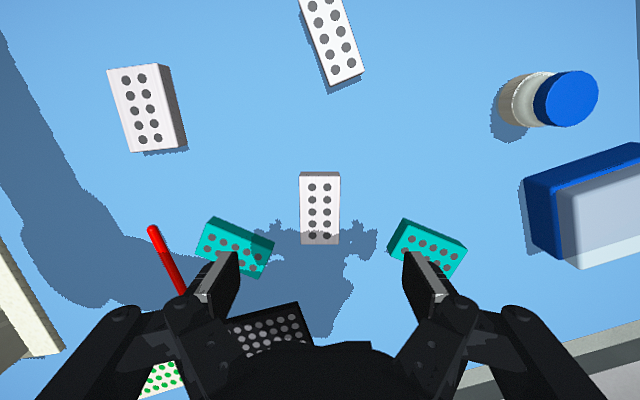

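The target is the plain aluminium block at (319,206), sitting between the two turquoise ones. I'll measure the corners of its top face.

```bash
python3 - <<'E'
from h import *
z=np.load('pics/wrist2.npz');im,d=z['im'],z['d']
save(im,'wrist2_b.png',(280,160,360,255),6)
E
```

```text
(no output)
```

View pics/wrist2_b.png

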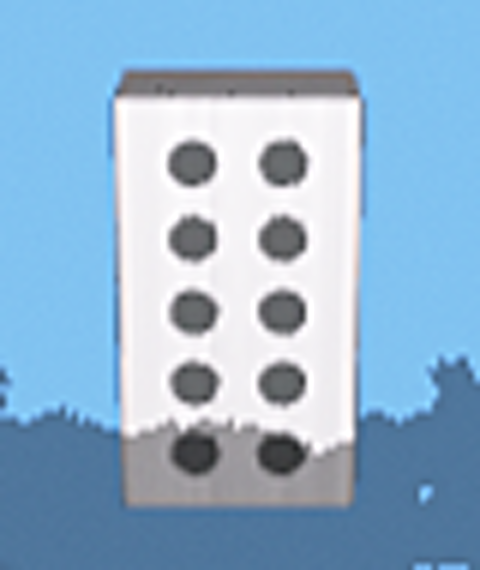

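```bash
python3 - <<'E'
from h import *
z=np.load('pics/wrist2.npz')
m,T=camT('wrist',dict(tcp_pos=z['pos'],tcp_rot=z['rot']))
uv=[(x/6+280-.4,y/6+160-.4) for x,y in [(114,94),(362,94),(353,507),(124,507)]]
P=onplane(m,T,uv,.024);print(P.round(4))
print('w',np.linalg.norm(P[1]-P[0]),np.linalg.norm(P[2]-P[3]),'l',np.linalg.norm(P[3]-P[0]),np.linalg.norm(P[2]-P[1]))
a=(P[2]+P[3]-P[0]-P[1]);c=P.mean(0);ang=np.degrees(np.arctan2(a[1],a[0]));print('c',c,ang)
ax=a/np.linalg.norm(a);tail=(P[0]+P[1])/2;print('tail',tail)
g=tail+ax*.016;g[2]=.006;print(g)
rel(g,toolR(zang(ang),(0,0,-1)))
E
```

```text
[[0.5803 0.2055 0.024 ]
 [0.5953 0.2458 0.024 ]
 [0.6699 0.2182 0.024 ]
 [0.6549 0.1779 0.024 ]]
w 0.04303118557599837 0.043061016019973204 l 0.07956992630092524 0.07958323398776279
c [0.62510674 0.21185787 0.024     ] -20.312391197162142
tail [0.58779273 0.22566992 0.024     ]
[0.60279775 0.22011571 0.006     ]
linear [16.41  0.33  0.16] cm | 16.4 twist [-0.0038  0.0002  0.0013] t 4.05
```

Request:
play_rows --twist '[[0,0,0],[0,0,0],[0,0,0],[0,0,0],[0,0,0],[0,0,0],[0,0,0]]' --linear '[[3,0.3,0.15],[6,0.3,0.15],[9,0.3,0.15],[12,0.3,0.15],[14.5,0.3,0.15],[16.4,0.3,0.15],[16.4,0.3,0.15]]' --fingers '[-1,-1,-1,-1,-1,-1,-1]'

```text
time: 4.92
tcp_pos: [0.6022, 0.218, 0.0051]
tcp_rot: [0.28, 1.554, -0.286]
wrist_force: [0.1, -1.0, -0.1]
finger_gap: 0.0853
```

Request:
play_rows --twist '[[0,0,0],[0,0,0],[0,0,0],[0,0,0],[0,0,0],[0,0,0]]' --linear '[[0,0,0],[0,0,0],[0,0,0],[0,0,0],[0,0,0],[0,0,0]]' --fingers '[0.5,1,1,1,1,1]' --newtons 60

```text
time: 5.68
tcp_pos: [0.6031, 0.2185, 0.0065]
tcp_rot: [0.281, 1.552, -0.285]
wrist_force: [0.5, -0.4, 5.6]
finger_gap: 0.0428
```

Request:
play_rows --twist '[[0,0,0],[0,0,0],[0,0,0],[0,0,0],[0,0,0],[0,0,0]]' --linear '[[-2,0,0],[-6,0,0],[-10,0,0],[-14,0,0],[-17,0,0],[-17,0,0]]' --fingers '[1,1,1,1,1,1]'

```text
time: 6.42
tcp_pos: [0.6044, 0.2199, 0.1799]
tcp_rot: [0.283, 1.547, -0.282]
wrist_force: [0.5, -0.1, -3.5]
finger_gap: 0.0425
```

```bash
cat >> h.py <<'E'
M=np.array([.5685,-.257,.072]);YAW=81.2
EX=np.array(zang(YAW));UP=np.cos(np.pi/6)*EX+np.array([0,0,.5]);N=-.5*EX+np.array([0,0,np.cos(np.pi/6)])
EY=np.cross(N,UP)
RI=toolR(-UP,-N)
E
python3 - <<'E'
from h import *
st=get_state();print(st['tcp_pos'],st['wrist_force'],st['finger_gap'])
im,d=camera('wrist');save(im,'wrist3.png')
# block lead at 64mm ahead of TCP; pre-insert lead 25mm upslope of mouth, 40mm above floor
p=M+UP*(.064+.03)+N*(.0065+.05);print(p)
rel(p,RI)
E
```

```text
[0.60437459 0.21993035 0.17985697] [ 0.54859947 -0.12750372 -3.52618649] 0.04245832877464905
[ 0.57663217 -0.20446935  0.16793044]
linear [  1.07 -40.56  12.43] cm | 42.4 twist [1.3312 0.4422 0.3561] t 6.47
```

View pics/wrist3.png

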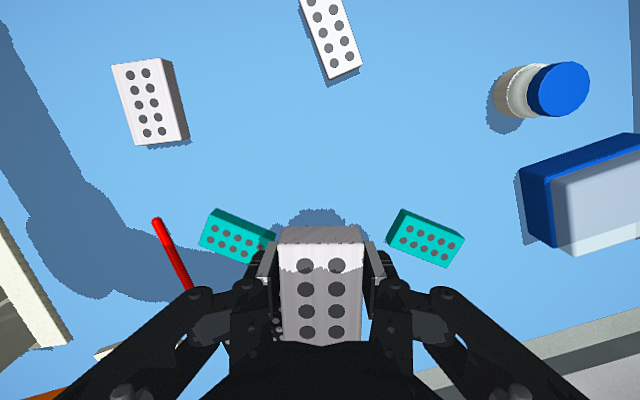

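Request:
play_rows --twist '[[0.12,0.04,0.032],[0.24,0.08,0.065],[0.36,0.12,0.097],[0.48,0.16,0.13],[0.6,0.2,0.16],[0.72,0.24,0.193],[0.84,0.28,0.225],[0.96,0.32,0.257],[1.08,0.36,0.29],[1.2,0.4,0.32],[1.331,0.442,0.356],[1.331,0.442,0.356]]' --linear '[[-2,-3.6,1.1],[-4,-7.2,2.2],[-4,-11,3.3],[-4,-14.5,4.5],[-4,-18,5.6],[-4,-22,6.7],[-4,-25.5,7.8],[-4,-29,9],[-4,-33,10.1],[-3,-37,11.3],[-1,-40.6,12.4],[1.1,-40.6,12.4]]' --fingers '[1,1,1,1,1,1,1,1,1,1,1,1]'

```text
time: 7.98
tcp_pos: [0.5734, -0.2116, 0.1632]
tcp_rot: [1.728, 1.471, -1.007]
wrist_force: [-0.3, 1.0, -2.8]
finger_gap: 0.0428
```

```bash
python3 - <<'E'
from h import *
st=get_state();print(st['tcp_pos'],st['wrist_force'],st['qpos'].round(2))
p=M+UP*(.064+.03)+N*(.0065+.05);rel(p,RI)
im,d=camera('wrist');save(im,'wrist4.png');np.savez('pics/wrist4.npz',im=im,d=d,pos=st['tcp_pos'],rot=st['tcp_rot'])
im,d=camera('scene');save(im,'scene4.png',(130,130,290,290),3.7)
E
```

```text
[ 0.57339002 -0.21155639  0.16318305] [-0.29215135  0.95423698 -2.7542504 ] [ 0.88  0.84 -0.55  1.55 -0.11  1.    0.36]
linear [-0.04  0.2  -0.89] cm | 0.9 twist [-0.0103  0.0044 -0.0007] t 7.97
```

View pics/wrist4.png

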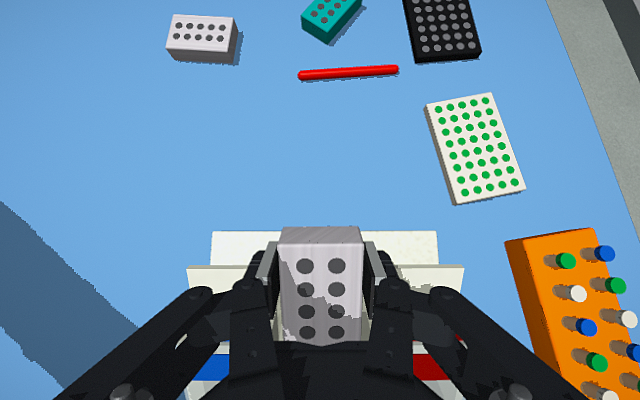

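View pics/scene4.png

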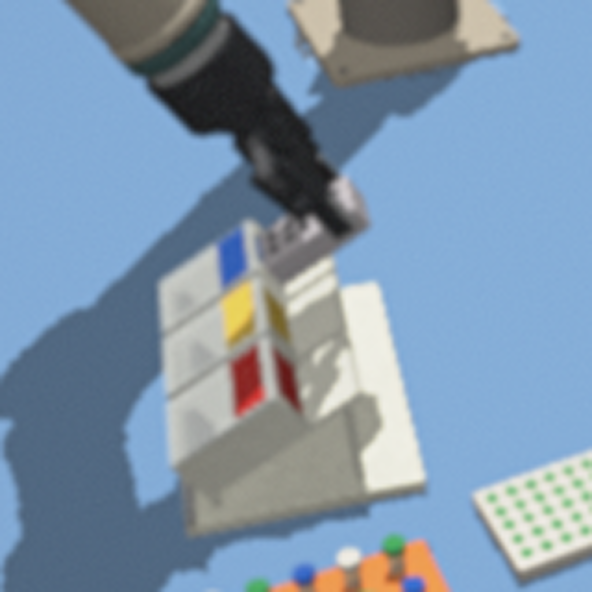

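```bash
python3 - <<'E'
from h import *
z=np.load('pics/wrist4.npz');im,d=z['im'],z['d']
save(im,'wrist4_b.png',(260,215,385,345),5)
E
```

```text
(no output)
```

View pics/wrist4_b.png

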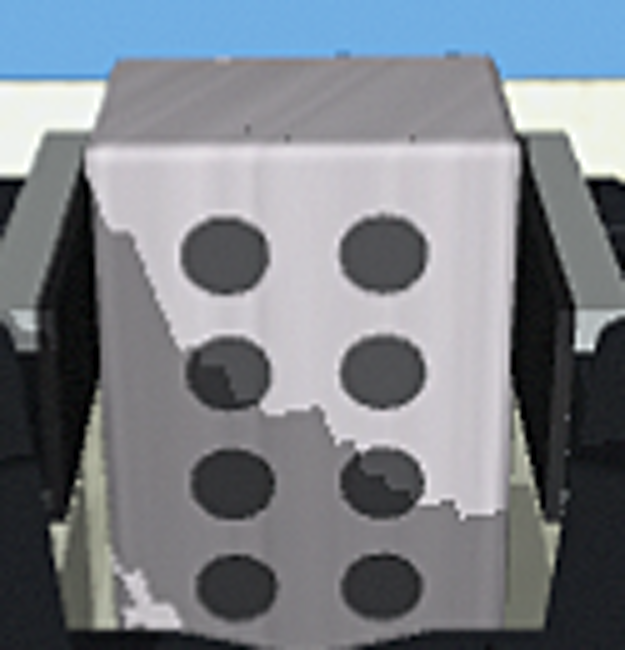

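```bash
python3 - <<'E'
from h import *
from scipy.optimize import least_squares
z=np.load('pics/wrist2.npz')
m,T=camT('wrist',dict(tcp_pos=z['pos'],tcp_rot=z['rot']))
g=lambda L:[(x/6+280-.4,y/6+160-.4) for x,y in L]
c=np.array([.62510674,.21185787,.024]);a=np.radians(-20.31);X=np.array([np.cos(a),np.sin(a),0]);Y=np.array([np.sin(a),-np.cos(a),0])
W=onplane(m,T,g([(192,164),(283,164),(193,239),(283,239),(194,312),(282,312),(195,383),(282,383),(196,455),(281,455)]),.024)-c
W=np.c_[W@X,W@Y]*1000;print(W.round(1))
px=np.array([ -28.,-14,0,14,28]); 
rows=W[:,0].reshape(5,2).mean(1); pitch=np.polyfit(range(5),rows,1);hw=abs(W[:,1]).mean();print(rows,pitch,hw)
p=pitch[0]
# block model: x lead(+tool z), y = tool y dir, z down => tool frame axes: use (bx along tool z, by along tool y, bz up = -tool x)
obj=[(-40,-22,24),(-40,22,24),(-40,-22,0),(-40,22,0)]
pix=[(87,148),(520,148),(115,62),(498,58)]
wp=[(226,256),(384,255),(228,373),(383,372),(233,485),(382,484),(236,587),(382,586)]
for i in range(4):
    for j,s in enumerate((-1,1)): obj.append((-2*p+i*p,s*hw,24)); pix.append(wp[2*i+j])
obj=np.array(obj,float)/1000;pix=np.array([(x/5+260-.4,y/5+215-.4) for x,y in pix])
mm=camera_model('wrist');TC=np.array(mm['tool_from_camera'])
B=np.array([[0,0,-1],[0,1,0],[1,0,0]]).astype(float) # columns: bx->tool z, by->tool y, bz->-tool x
def pts(q): return obj@B.T@R.from_rotvec(q[3:]).as_matrix().T+q[:3]
r=least_squares(lambda q:(proj(mm,TC,pts(q))-pix).ravel(),[.0065,0,.024,0,0,0],x_scale=[.01]*3+[.1]*3)
print('block origin in tool mm',(r.x[:3]*1000).round(2),'rot deg (x=yaw,y=pitch,z=roll)',np.degrees(r.x[3:]).round(2),'rms',np.sqrt(np.mean(r.fun**2)))
np.save('blk.npy',r.x)
E
```

```text
[[-27.2   9.7]
 [-27.2  -6.3]
 [-13.3   9.7]
 [-13.3  -6.4]
 [  0.5   9.6]
 [  0.6  -6.3]
 [ 14.4   9.5]
 [ 14.4  -6.4]
 [ 28.9   9.5]
 [ 28.9  -6.3]]
[-27.1769306  -13.32146219   0.55162198  14.43019231  28.91285994] [ 13.99312356 -27.30699083] 7.95543105450071
block origin in tool mm [ 9.25 -0.32 26.49] rot deg (x=yaw,y=pitch,z=roll) [-0.61 -1.61  0.74] rms 0.3659031234477841
```

```bash
python3 - <<'E'
from h import *
z=np.load('pics/wrist2.npz')
m,T=camT('wrist',dict(tcp_pos=z['pos'],tcp_rot=z['rot']))
print(m)
g=lambda L:[(x/6+280-.4,y/6+160-.4) for x,y in L]
print(onplane(m,T,g([(114,94),(362,94),(353,507),(124,507)]),.024).round(4),z['pos'])
print(onplane(m,T,g([(192,164),(283,164)]),.024).round(4),z['pos'])
E
```

```text
{'fovy': 70.36185346378176, 'cx': 320.6454409611172, 'cy': 197.94318514665667, 'k1': -0.02245003803877587, 'tool_from_camera': array([[-6.93562585e-04,  3.10880286e-01, -9.50448824e-01,
        -1.41803561e-01],
       [ 9.99999409e-01,  1.01153541e-03, -3.98859728e-04,
        -8.73834535e-04],
       [ 8.37415009e-04, -9.50448539e-01, -3.10880804e-01,
        -8.06610082e-02],
       [ 0.00000000e+00,  0.00000000e+00,  0.00000000e+00,
         1.00000000e+00]])}
[[0.5798 0.204  0.024 ]
 [0.5947 0.2443 0.024 ]
 [0.6692 0.2167 0.024 ]
 [0.6543 0.1764 0.024 ]] [0.59896292 0.22191987 0.16960042]
[[0.5963 0.2122 0.024 ]
 [0.6018 0.2272 0.024 ]] [0.59896292 0.22191987 0.16960042]
```

```bash
python3 - <<'E'
from h import *
for n in ('wrist','top'):
    for i in range(3):
        m=camera_model(n);t=np.array(m.get('tool_from_camera',m.get('T')));print(n,t[:3,3].round(5),get_state()['time'])
E
```

```text
wrist [-0.1418  -0.00087 -0.08066] 8.075
wrist [-0.1418  -0.00087 -0.08066] 8.075
wrist [-0.1418  -0.00087 -0.08066] 8.075
top [0.37187 0.08354 1.30306] 8.075
top [0.37187 0.08354 1.30306] 8.075
top [0.37187 0.08354 1.30306] 8.075
```

```bash
python3 - <<'E'
from h import *
z=np.load('pics/wrist4.npz');im,d=z['im'],z['d']
save(im,'wrist4_c.png',(180,215,260,275),8);save(im,'wrist4_d.png',(395,215,475,275),8)
a=cv2.imread('pics/wrist4_c.png');b=cv2.imread('pics/wrist4_d.png');cv2.imwrite('pics/wrist4_cd.png',cv2.resize(np.vstack([a,b]),None,fx=.6,fy=.6))
E
```

```text
(no output)
```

View pics/wrist4_cd.png

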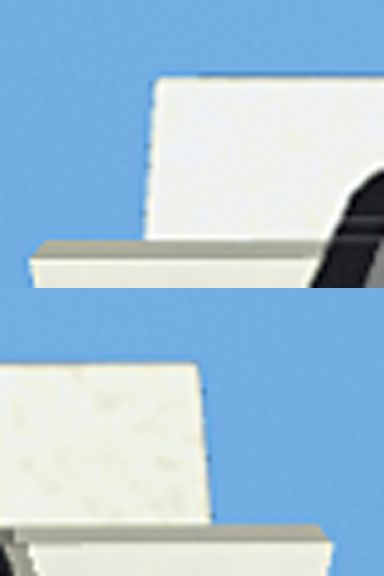

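```bash
python3 - <<'E'
from h import *
z=np.load('pics/wrist4.npz');st=dict(tcp_pos=z['pos'],tcp_rot=z['rot'])
m,T=camT('wrist',st)
P=onplane(m,T,[(212.5,231),(436.1,230.4)],.012);a=P[1]-P[0];print(P.round(4),np.linalg.norm(a),np.degrees(np.arctan2(a[1],a[0]))+90)
Q=onplane(m,T,[(186.5,269),(464,267.7)],.093);b=Q[1]-Q[0];print(Q.round(4),np.linalg.norm(b),np.degrees(np.arctan2(b[1],b[0]))+90)
q=np.load('blk.npy');Rt=R.from_rotvec(st['tcp_rot']).as_matrix()
o=Rt@q[:3]+st['tcp_pos'];B=np.array([[0,0,-1],[0,1,0],[1,0,0.]]);bx=Rt@R.from_rotvec(q[3:]).as_matrix()@B[:,0]
print('blk origin',o.round(4),'axis',bx.round(3),'yaw',np.degrees(np.arctan2(-bx[1],-bx[0])),'slope',np.degrees(np.arcsin(-bx[2])))
eyh=np.array(zang(YAW-90))
for n,v in (('plinth',P.mean(0)),('lanes',Q.mean(0)),('M',M),('blk',o),('tcp',st['tcp_pos']),('rackc_top',np.array([.5676,-.2681,0])),('w1plinth',np.array([.58011,-.18447,0]))): print(n,'lat mm',(v@eyh*1000).round(2),'along',(v@EX*1000).round(2))
E
```

```text
[[ 0.4579 -0.1651  0.012 ]
 [ 0.7026 -0.205   0.012 ]] 0.24795047297212494 80.73364853852156
[[ 0.464  -0.2042  0.093 ]
 [ 0.6843 -0.2396  0.093 ]] 0.22310776444494565 80.86717617330942
blk origin [ 0.57   -0.2297  0.142 ] axis [-0.135 -0.872 -0.472] yaw 81.2092244401564 slope 28.1321539309757
plinth lat mm 601.69 along -94.07
lanes lat mm 601.31 along -131.46
M lat mm 601.13 along -167.0
blk lat mm 598.42 along -139.75
tcp lat mm 599.01 along -121.35
rackc_top lat mm 601.93 along -178.11
w1plinth lat mm 601.5 along -93.55
```

```bash
sed -i 's/^M=.*/M=np.array([.5688,-.257,.072]);YAW=81.0/' h.py; cat >> h.py <<'E'
def tgt(lead,h,q=None,pitch=0.03):
    """tcp pose so that block lead end is 'lead' m upslope of mouth, underside h above floor"""
    q=np.load('blk.npy')
    Rt=RI@R.from_rotvec([-q[3]*1.0,pitch,0]).as_matrix()
    p=M+UP*lead+N*h  # lead underside centre
    l=q[:3]+R.from_rotvec(q[3:]).as_matrix()@np.array([0,0,.04])
    return p-Rt@l,Rt
E
python3 - <<'E'
from h import *
for a in [(.015,.012),(.015,.004)]:
    p,Rt=tgt(*a);print(p);rel(p,Rt)
E
```

```text
[ 0.57867213 -0.19856099  0.13174813]
linear [3.08 0.47 1.  ] cm | 3.3 twist [0.0097 0.0283 0.008 ] t 8.07
[ 0.57929787 -0.19461023  0.12481993]
linear [3.88 0.48 1.  ] cm | 4.0 twist [0.0097 0.0283 0.008 ] t 8.07
```

Request:
play_rows --twist '[[0.01,0.028,0.004],[0.01,0.028,0.006],[0.01,0.028,0.006],[0.01,0.028,0.006],[0.01,0.028,0.006]]' --linear '[[1,0.43,0.5],[2,0.43,1],[3,0.43,1],[3.8,0.43,1],[3.8,0.43,1]]' --fingers '[1,1,1,1,1]'

```text
time: 8.7
tcp_pos: [0.5787, -0.1938, 0.1254]
tcp_rot: [1.754, 1.495, -0.985]
wrist_force: [0.3, -0.1, -2.5]
finger_gap: 0.0429
```

```bash
python3 - <<'E'
from h import *
st=get_state();print(st['tcp_pos'],st['wrist_force'])
rel(*tgt(.015,.004))
im,d=camera('wrist');save(im,'wrist5.png');np.savez('pics/wrist5.npz',im=im,d=d,pos=st['tcp_pos'],rot=st['tcp_rot'])
im2,d=camera('scene');im3,d=camera('top');save(im3,'top5.png',(390,170,500,290),5);save(im2,'scene5.png',(150,160,270,290),5)
E
```

```text
[ 0.57869798 -0.19375747  0.12539353] [ 0.28667745 -0.11524043 -2.45657108]
linear [0.01 0.07 0.09] cm | 0.1 twist [ 0.0007 -0.0004  0.0033] t 8.7
```

View pics/wrist5.png

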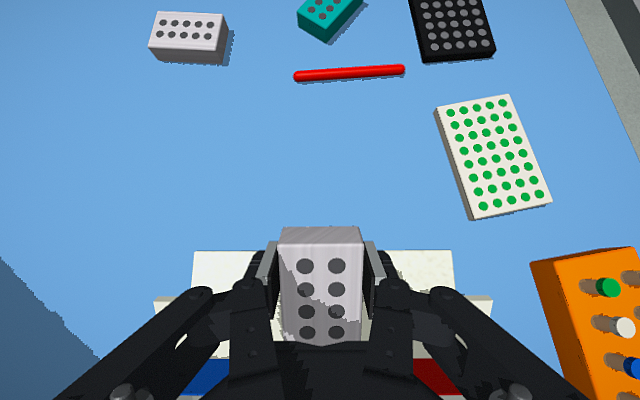

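View pics/scene5.png

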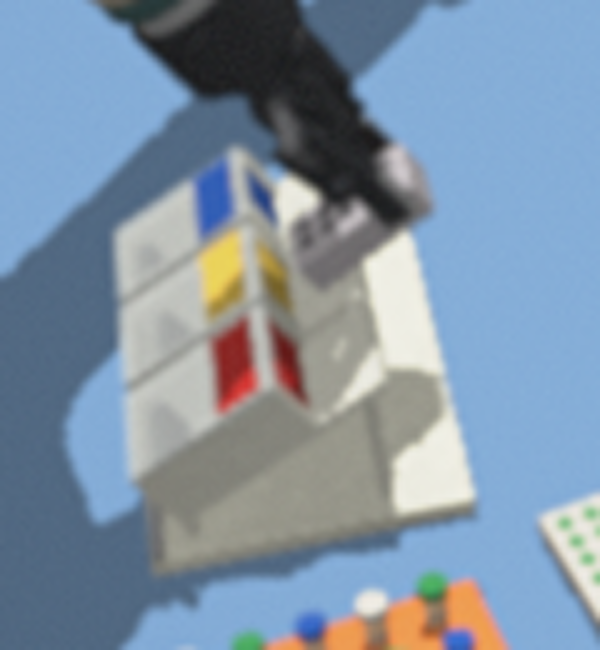

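View pics/top5.png

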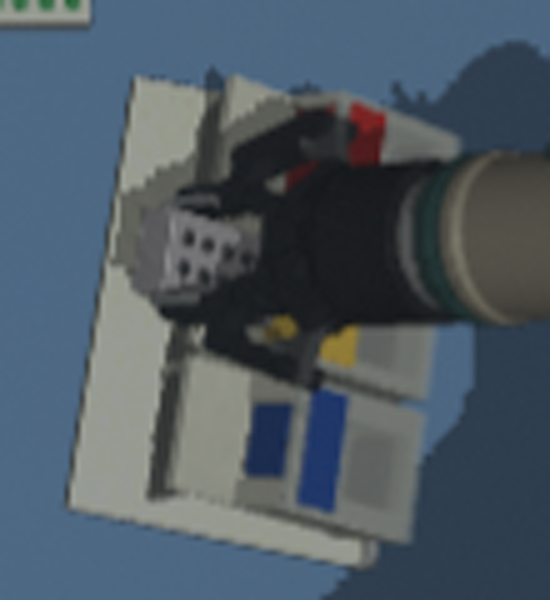

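The block lines up with the yellow mouth. I'll ease it in and watch the force.

Request:
play_rows --twist '[[0,0,0],[0,0,0],[0,0,0],[0,0,0],[0,0,0],[0,0,0]]' --linear '[[0,0.05,0.5],[0,0.05,1.0],[0,0.05,1.5],[0,0.05,2.0],[0,0.05,2.6],[0,0.05,2.6]]' --fingers '[1,1,1,1,1,1]'

```text
time: 9.6
tcp_pos: [0.5757, -0.2161, 0.112]
tcp_rot: [1.755, 1.494, -0.985]
wrist_force: [0.9, 2.8, -4.2]
finger_gap: 0.0425
```

```bash
python3 - <<'E'
from h import *
st=get_state();f=st['wrist_force']-[0.2,0,-2.6];print(st['tcp_pos'],'up,n,lat force',f@UP,f@N,f@EY,st['finger_gap'])
rel(*tgt(-.01,.004))
im2,d=camera('scene');save(im2,'scene6.png',(150,160,270,290),5)
E
```

```text
[ 0.57567844 -0.21609999  0.11199369] up,n,lat force 1.7250497742548243 -2.821746561860424 -0.21370582736360197 0.042506184045981596
linear [-0.02  0.02 -0.03] cm | 0.0 twist [ 0.0002 -0.0008  0.0024] t 9.6
```

View pics/scene6.png

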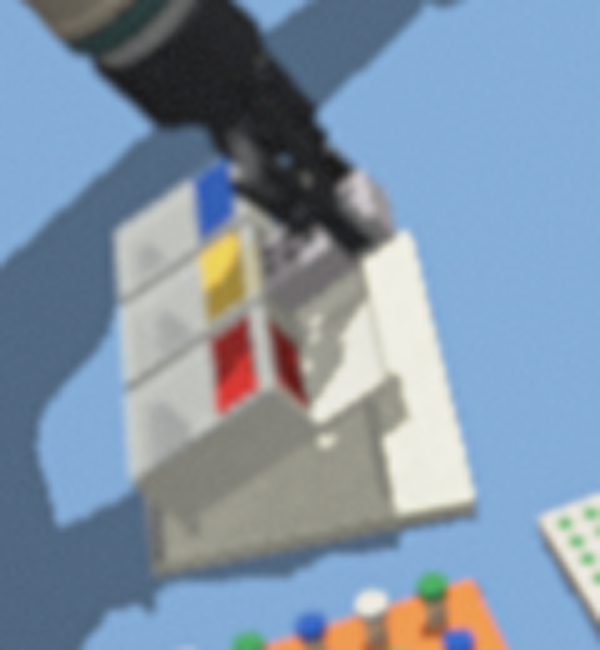

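Request:
play_rows --twist '[[0,0,0],[0,0,0],[0,0,0],[0,0,0],[0,0,0]]' --linear '[[0.15,0,0.2],[0.25,0,0.6],[0.25,0,1.0],[0.25,0,1.5],[0.25,0,1.5]]' --fingers '[1,1,1,1,1]'

```text
time: 10.28
tcp_pos: [0.5734, -0.2289, 0.1014]
tcp_rot: [1.755, 1.492, -0.987]
wrist_force: [0.1, 0.2, -3.2]
finger_gap: 0.0425
```

```bash
cat >> h.py <<'E'
def frc():
    st=get_state();f=st['wrist_force']-[0.2,0,-2.6];print('t',st['time'],st['tcp_pos'].round(4),'up %.1f n %.1f lat %.1f'%(f@UP,f@N,f@EY),'gap',st['finger_gap'],'mom',st['moment'].round(2))
E
python3 - <<'E'
from h import *
frc();rel(*tgt(-.03,.001))
E
```

```text
t 10.275 [ 0.5734 -0.2289  0.1014] up -0.1 n -0.6 lat 0.1 gap 0.04245594796088839 mom [-0.85  0.13 -0.01]
linear [0.01 0.05 0.31] cm | 0.3 twist [-0.0011  0.0009  0.0018] t 10.28
```

Request:
play_rows --twist '[[0,0,0],[0,0,0],[0,0,0],[0,0,0],[0,0,0],[0,0,0]]' --linear '[[0,0.03,0.5],[0,0.03,0.9],[0,0.03,1.3],[0,0.03,1.7],[0,0.03,2.1],[0,0.03,2.1]]' --fingers '[1,1,1,1,1,1]'

```text
time: 11.02
tcp_pos: [0.5705, -0.2473, 0.09]
tcp_rot: [1.756, 1.491, -0.988]
wrist_force: [0.3, -0.4, -4.2]
finger_gap: 0.0429
```

```bash
python3 - <<'E'
from h import *
frc();rel(*tgt(-.048,.000))
im,d=camera('wrist');save(im,'wrist7.png')
im2,d=camera('scene');save(im2,'scene7.png',(150,160,270,290),5)
E
```

```text
t 11.025 [ 0.5705 -0.2473  0.09  ] up -1.2 n -1.2 lat -0.1 gap 0.042927507492440814 mom [-0.86  0.13 -0.02]
linear [ 0.06  0.05 -0.06] cm | 0.1 twist [-0.0017  0.0015  0.0015] t 11.03
```

View pics/wrist7.png

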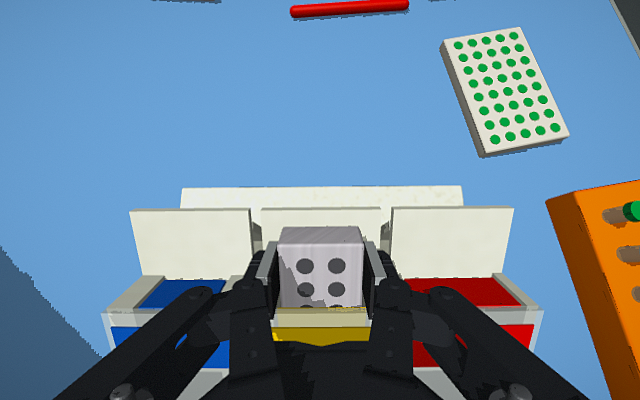

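View pics/scene7.png

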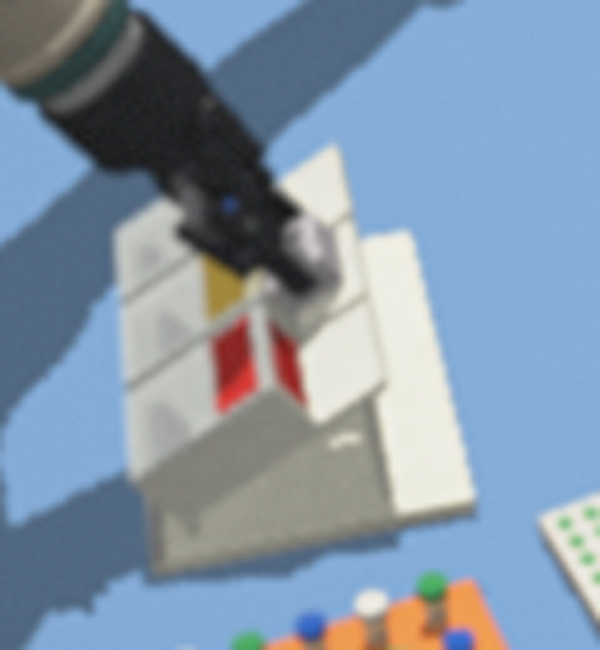

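Request:
play_rows --twist '[[0,0,0],[0,0,0],[0,0,0]]' --linear '[[0.1,0.02,0],[0.2,0.02,0],[0.2,0.02,0]]' --fingers '[1,1,1]'

```text
time: 11.5
tcp_pos: [0.5709, -0.2457, 0.089]
tcp_rot: [1.755, 1.492, -0.987]
wrist_force: [-1.1, 0.6, 0.0]
finger_gap: 0.0427
```

```bash
python3 -c "
from h import *
frc();rel(*tgt(-.048,.000))"
```

```text
t 11.5 [ 0.5709 -0.2457  0.089 ] up 1.6 n 2.1 lat 1.3 gap 0.04265843971089867 mom [-0.58  0.37  0.09]
linear [-0.11  0.03  0.02] cm | 0.1 twist [-0.0011  0.0011  0.0018] t 11.5
```

Request:
play_rows --twist '[[0,0,0],[0,0,0],[0,0,0],[0,0,0]]' --linear '[[-0.05,0.03,0.1],[-0.05,0.03,0.25],[-0.05,0.03,0.4],[-0.05,0.03,0.4]]' --fingers '[1,1,1,1]'

```text
time: 12.0
tcp_pos: [0.5707, -0.2497, 0.0871]
tcp_rot: [1.756, 1.491, -0.987]
wrist_force: [0.6, -0.2, -3.4]
finger_gap: 0.0425
```

```bash
python3 -c "
from h import *
frc();rel(*tgt(-.052,.000))"
```

```text
t 12.0 [ 0.5707 -0.2497  0.0871] up -0.5 n -0.6 lat -0.4 gap 0.0424500080270201 mom [-0.79  0.08 -0.04]
linear [-0.08 -0.02 -0.02] cm | 0.1 twist [-0.0013  0.0014  0.0014] t 12.0
```

Lead end is about 52 mm in, with light forces. Releasing slightly.

Request:
play_rows --twist '[[0,0,0],[0,0,0],[0,0,0],[0,0,0]]' --linear '[[0,0,0],[0,0,0],[0,0,0],[0,0,0]]' --fingers '[-0.1,-0.3,-0.5,-0.5]'

```text
time: 12.5
tcp_pos: [0.5708, -0.2497, 0.0873]
tcp_rot: [1.756, 1.491, -0.987]
wrist_force: [-1.0, -0.8, 0.5]
finger_gap: 0.0638
```

```bash
python3 -c "
from h import *
frc()
im,d=camera('wrist');save(im,'wrist8.png',(200,180,440,345),3.2)"
```

```text
t 12.5 [ 0.5708 -0.2497  0.0873] up 0.7 n 3.1 lat 1.1 gap 0.06382443465418948 mom [-0.55  0.05  0.02]
```

View pics/wrist8.png

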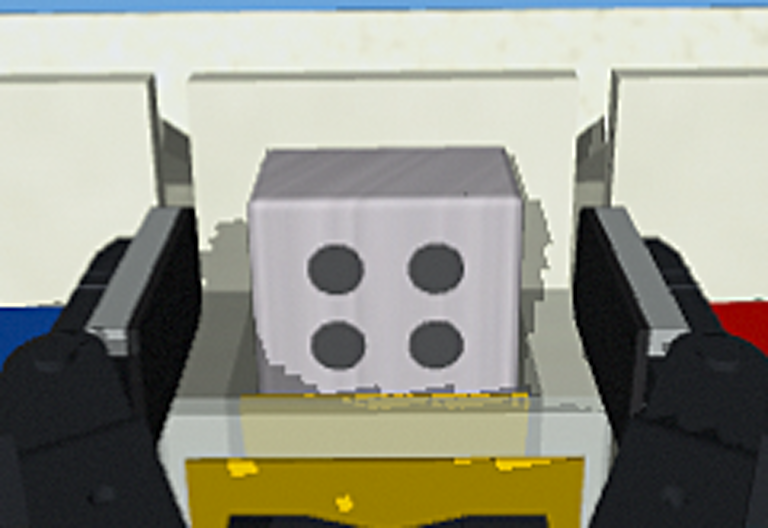

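The block stays where it was, straight in the lane with even gaps on both sides (two well rows still showing outside the cover). Next: retract, close the fingers, and come down behind its tail.

Request:
play_rows --twist '[[0,0,0],[0,0,0],[0,0,0],[0,0,0],[0,0,0],[0,0,0],[0,0,0],[0,0,0],[0,0,0]]' --linear '[[-1,0,0],[-3,0,0],[-5,0,0],[-5,0,-1.5],[-5,0,-3.4],[-5,0,-3.4],[-5,0,-3.4],[-5,0,-3.4],[-5,0,-3.4]]' --fingers '[-0.6,-0.6,-0.6,-0.6,0,1,1,1,1]' --newtons 60

```text
time: 13.68
tcp_pos: [0.5714, -0.2475, 0.1471]
tcp_rot: [1.756, 1.491, -0.988]
wrist_force: [0.5, -0.3, -0.5]
finger_gap: 0.0003
```

```bash
python3 -c "
from h import *
frc();q=np.load('blk.npy')
# target: TCP 11+8mm upslope of tail(28mm above mouth), 9mm above floor
rel(M+UP*(.028+.019)+N*.009,RI)
im,d=camera('wrist');save(im,'wrist9.png');np.savez('pics/wrist9.npz',im=im,d=d)"
```

```text
t 13.675 [ 0.5714 -0.2475  0.1471] up 0.8 n 1.9 lat -0.4 gap 0.0002776639463511324 mom [-0.5   0.04 -0.03]
linear [ 5.12 -0.1   0.05] cm | 5.1 twist [-0.0128 -0.0287  0.0015] t 13.68
```

View pics/wrist9.png

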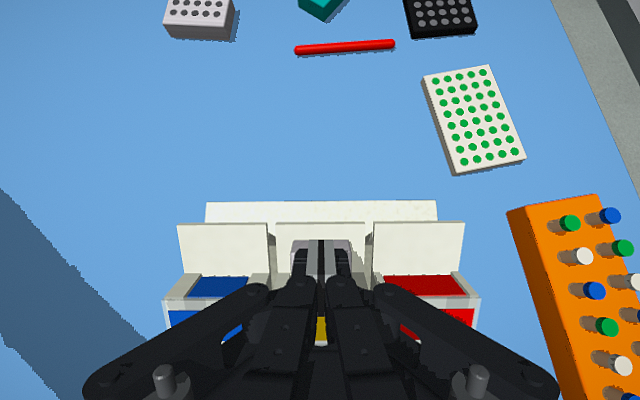

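Request:
play_rows --twist '[[-0.013,-0.029,0],[-0.013,-0.029,0],[-0.013,-0.029,0],[-0.013,-0.029,0],[-0.013,-0.029,0],[-0.013,-0.029,0]]' --linear '[[1,-0.1,0],[2,-0.1,0],[3,-0.1,0],[4,-0.1,0],[5,-0.1,0],[5,-0.1,0]]' --fingers '[1,1,1,1,1,1]'

```text
time: 14.48
tcp_pos: [0.5741, -0.2204, 0.1039]
tcp_rot: [1.725, 1.479, -0.998]
wrist_force: [0.3, 1.3, 0.3]
finger_gap: 0.0001
```

```bash
sed -i 's/\[0.2,0,-2.6\]/[0.4,-0.2,-0.4]/' h.py; python3 -c "
from h import *
frc()
rel(M+UP*(.028+.019)+N*.009,RI)
im,d=camera('wrist');save(im,'wrist10.png',(220,190,420,330),4)
im,d=camera('scene');save(im,'scene10.png',(150,160,270,290),5)"
```

```text
t 14.475 [ 0.5741 -0.2204  0.1039] up 1.7 n -0.1 lat 0.3 gap 0.0001246159093017692 mom [-0.51  0.09 -0.01]
linear [0.01 0.05 0.09] cm | 0.1 twist [ 0.0004 -0.0008  0.0032] t 14.47
```

View pics/wrist10.png

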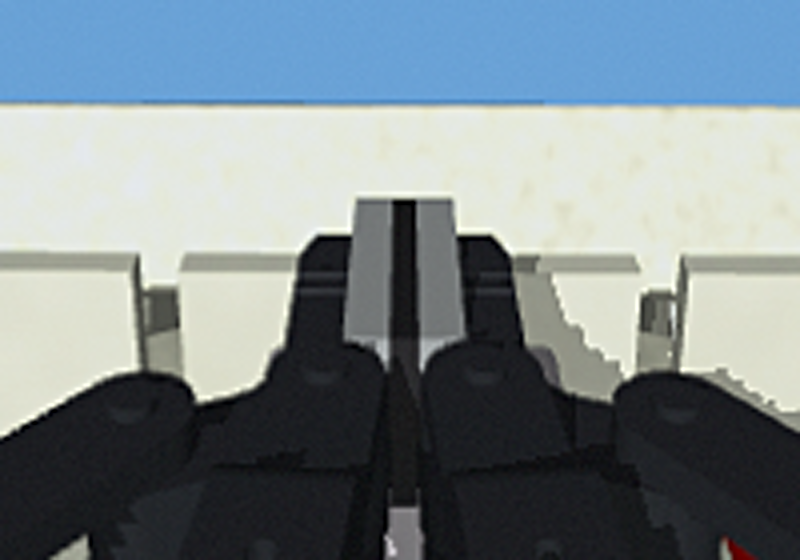

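View pics/scene10.png

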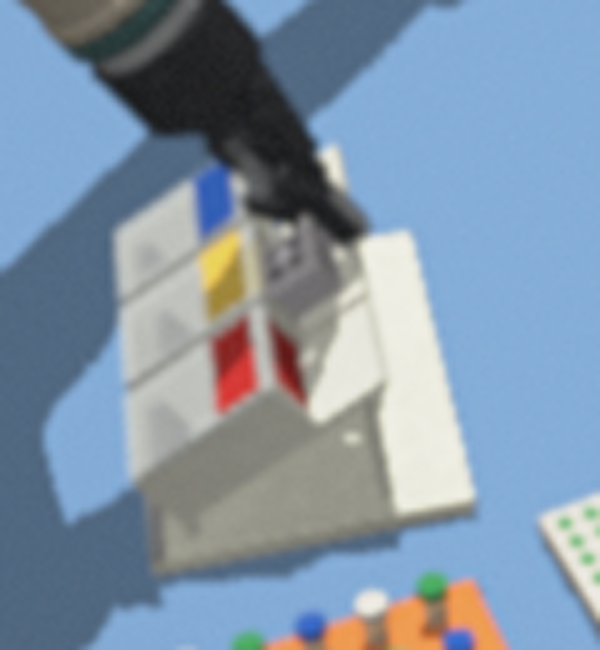

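Request:
play_rows --twist '[[0,0,0],[0,0,0],[0,0,0],[0,0,0],[0,0,0],[0,0,0]]' --linear '[[0,0.05,0.3],[0,0.05,0.6],[0,0.05,0.9],[0,0.05,1.2],[0,0.05,1.5],[0,0.05,1.5]]' --fingers '[1,1,1,1,1,1]'

```text
time: 15.32
tcp_pos: [0.573, -0.2349, 0.0969]
tcp_rot: [1.726, 1.475, -0.998]
wrist_force: [0.5, -0.5, -0.1]
finger_gap: -0.0007
```

```bash
python3 -c "
from h import *
frc()
rel(M+UP*(.028+.019)+N*.009,RI)"
```

```text
t 15.325 [ 0.573  -0.2349  0.0969] up -0.1 n 0.4 lat -0.2 gap -0.0006894041457139312 mom [-0.54  0.15  0.  ]
linear [ 0.13 -0.07 -1.51] cm | 1.5 twist [-0.0001  0.0008  0.0011] t 15.32
```

Request:
play_rows --twist '[[0,0,0],[0,0,0],[0,0,0],[0,0,0]]' --linear '[[0.1,-0.05,0.15],[0.1,-0.05,0.3],[0.1,-0.05,0.45],[0.1,-0.05,0.5]]' --fingers '[1,1,1,1]'

```text
time: 15.82
tcp_pos: [0.5716, -0.2387, 0.0932]
tcp_rot: [1.726, 1.476, -0.999]
wrist_force: [0.3, 0.8, -0.4]
finger_gap: 0.0002
```

```bash
python3 -c "
from h import *
frc()
rel(M+UP*(.028+.019)+N*.009,RI)
im,d=camera('scene');save(im,'scene11.png',(150,160,270,290),5)"
```

```text
t 15.825 [ 0.5716 -0.2387  0.0932] up 0.8 n -0.5 lat 0.3 gap 0.00015668221002507099 mom [-0.41 -0.02 -0.02]
linear [ 0.01  0.   -2.04] cm | 2.0 twist [-0.0004  0.0009  0.0015] t 15.82
```

View pics/scene11.png

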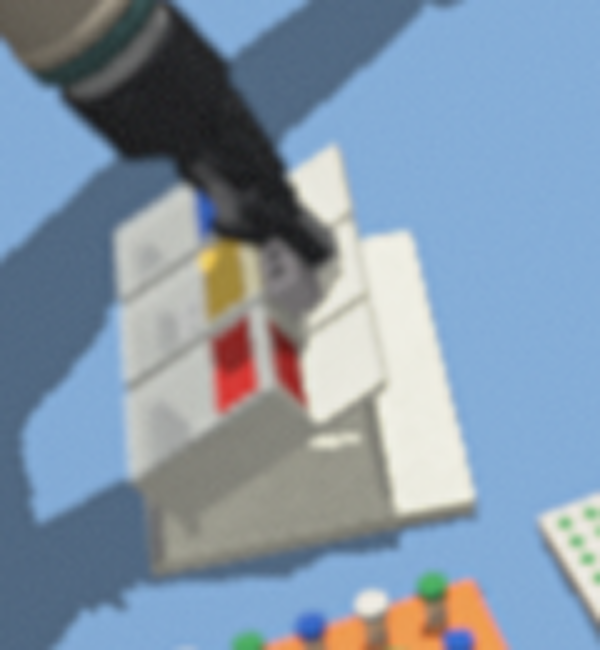

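The block is moving in with the fingers behind it, and the force is light. I'll go on in small steps.

Request:
play_rows --twist '[[0,0,0],[0,0,0],[0,0,0],[0,0,0]]' --linear '[[0,0,0.1],[0,0,0.2],[0,0,0.3],[0,0,0.3]]' --fingers '[1,1,1,1]'

```text
time: 16.38
tcp_pos: [0.5712, -0.2415, 0.0916]
tcp_rot: [1.726, 1.475, -0.999]
wrist_force: [-0.6, 0.2, 0.6]
finger_gap: -0.0001
```

```bash
python3 -c "
from h import *
frc()
rel(M+UP*(.028+.019)+N*.009,RI)"
```

```text
t 16.375 [ 0.5712 -0.2415  0.0916] up 0.7 n 0.8 lat 1.1 gap -0.00010669101073603809 mom [-0.5   0.09 -0.01]
linear [ 0.01  0.   -2.36] cm | 2.4 twist [-0.0005  0.0011  0.0014] t 16.38
```

Request:
play_rows --twist '[[0,0,0],[0,0,0],[0,0,0],[0,0,0]]' --linear '[[0,0,0.1],[0,0,0.2],[0,0,0.3],[0,0,0.3]]' --fingers '[1,1,1,1]'

```text
time: 16.88
tcp_pos: [0.5711, -0.2425, 0.091]
tcp_rot: [1.726, 1.478, -0.997]
wrist_force: [0.1, 2.8, 5.5]
finger_gap: 0.0
```

```bash
python3 -c "
from h import *
frc()
rel(M+UP*(.028+.019)+N*.009,RI)"
```

```text
t 16.875 [ 0.5711 -0.2425  0.091 ] up 5.5 n 3.7 lat 0.8 gap 8.772883515101256e-06 mom [ 0.62 -0.02  0.09]
linear [ 0.02 -0.   -2.48] cm | 2.5 twist [ 0.0004 -0.0013  0.002 ] t 16.88
```

The force rose to about 5.5 N up-slope and the advance stalled, in the range where the stop should be. I'll press slightly more to confirm.

Request:
play_rows --twist '[[0,0,0],[0,0,0],[0,0,0],[0,0,0]]' --linear '[[0,0,0.2],[0,0,0.3],[0,0,0.35],[0,0,0.35]]' --fingers '[1,1,1,1]'

```text
time: 17.38
tcp_pos: [0.5712, -0.2426, 0.0911]
tcp_rot: [1.728, 1.482, -0.992]
wrist_force: [-0.2, 5.3, 8.2]
finger_gap: -0.0003
```

```bash
python3 -c "
from h import *
frc()
rel(M+UP*(.028+.019)+N*.009,RI)
im,d=camera('wrist');save(im,'wrist12.png',(200,180,440,345),3.2)"
```

```text
t 17.375 [ 0.5712 -0.2426  0.0911] up 8.9 n 4.8 lat 1.5 gap -0.0003325125960157582 mom [1.36 0.13 0.12]
linear [ 0.03 -0.   -2.48] cm | 2.5 twist [ 0.0022 -0.0059  0.0033] t 17.38
```

View pics/wrist12.png

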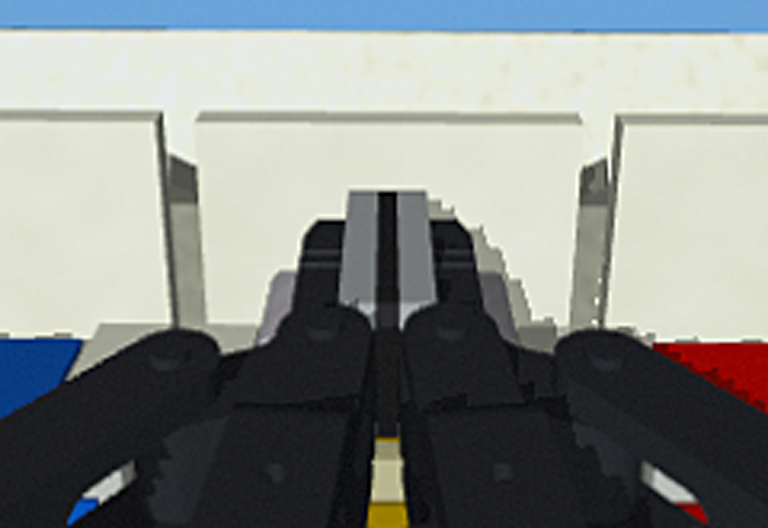

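It's firmly stopped: no advance at about 9 N. Back off up-slope, lift clear, and look.

Request:
play_rows --twist '[[0,0,0],[0,0,0],[0,0,0],[0,0,0],[0,0,0],[0,0,0],[0,0,0],[0,0,0],[0,0,0],[0,0,0]]' --linear '[[0,0,-0.3],[0,0,-1.2],[0,0,-2.5],[-1,0,-4],[-3,0,-4.5],[-5,0,-4.5],[-7,0,-4.5],[-9,0,-4.5],[-11,0,-4.5],[-11,0,-4.5]]' --fingers '[1,1,1,1,1,1,1,1,1,1]'

```text
time: 18.68
tcp_pos: [0.5698, -0.26, 0.2107]
tcp_rot: [1.728, 1.478, -0.992]
wrist_force: [-0.1, 0.0, 0.3]
finger_gap: 0.0002
```

```bash
python3 - <<'E'
from h import *
frc()
st=get_state();im,d=camera('wrist');save(im,'wrist13.png');np.savez('pics/wrist13.npz',im=im,d=d,pos=st['tcp_pos'],rot=st['tcp_rot'])
im,d=camera('scene');save(im,'scene13.png',(150,160,270,290),5)
E
```

```text
t 18.675 [ 0.5698 -0.26    0.2107] up 0.5 n 0.5 lat 0.6 gap 0.00020017121863820963 mom [-0.49  0.03  0.  ]
```

View pics/wrist13.png

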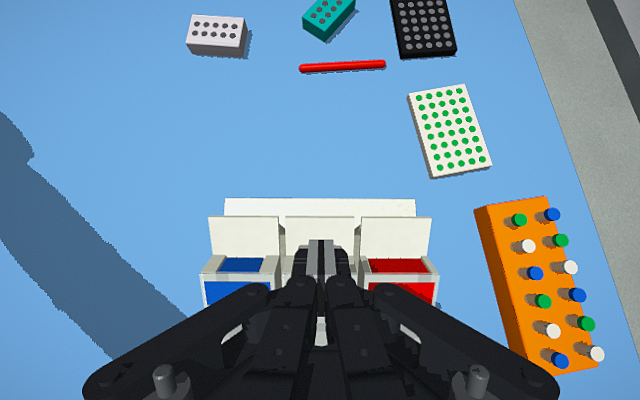

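View pics/scene13.png

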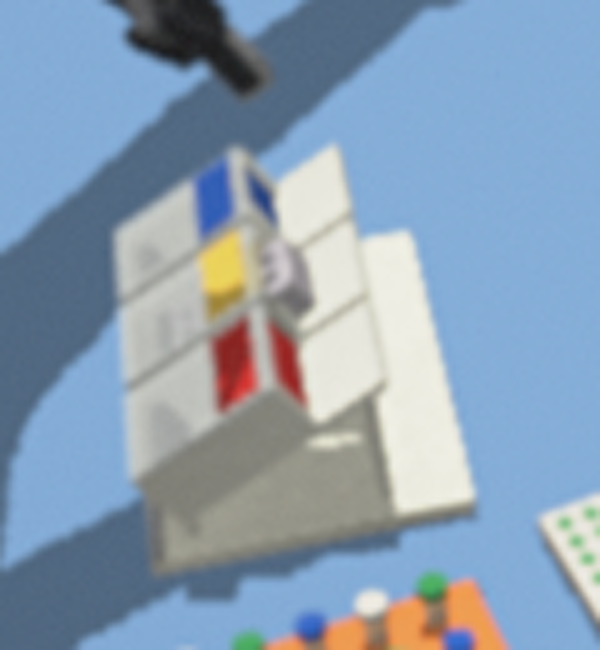

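Request:
play_rows --twist '[[0,0,0],[0,0,0],[0,0,0],[0,0,0],[0,0,0],[0,0,0]]' --linear '[[0,0,-1.5],[0,0,-3],[0,0,-4.5],[0,0,-6],[0,0,-6],[0,0,-6]]' --fingers '[-1,-1,-1,-1,-1,-1]'

```text
time: 19.52
tcp_pos: [0.5765, -0.2079, 0.2389]
tcp_rot: [1.727, 1.482, -0.993]
wrist_force: [-0.5, -0.5, -0.4]
finger_gap: 0.0852
```

```bash
python3 - <<'E'
from h import *
st=get_state();im,d=camera('wrist');save(im,'wrist14.png',(200,150,440,320),3.3);np.savez('pics/wrist14.npz',im=im,d=d,pos=st['tcp_pos'],rot=st['tcp_rot'])
E
```

```text
(no output)
```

View pics/wrist14.png

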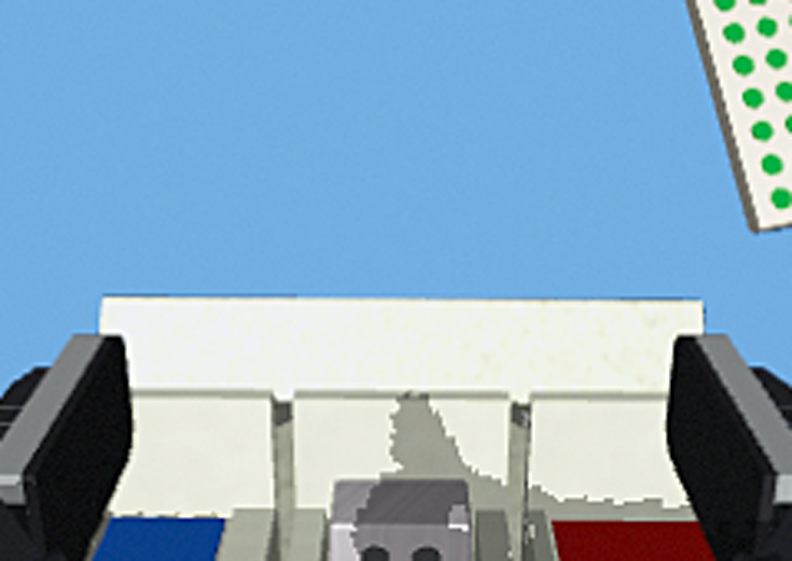

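```bash
python3 - <<'E'
from h import *
z=np.load('pics/wrist14.npz');im=z['im'];save(im,'wrist14_b.png',(280,255,360,345),6.5)
m,T=camT('wrist',dict(tcp_pos=z['pos'],tcp_rot=z['rot']))
def onf(crop,h=0):
    uv=(crop[0]/3.3+200-.35,crop[1]/3.3+150-.35);r=(rays(m,[uv])@T[:3,:3].T)[0]
    c=M+N*h;P=T[:3,3]+r*(((c-T[:3,3])@N)/(r@N));e=P-M;return (e@UP*1000).round(1),(e@EY*1000).round(1)
print('apron end',onf((295,397)),onf((508,397)))
print('tail bottom',onf((336,480)),onf((467,480)))
print('tail top',onf((331,523),.024),onf((469,523),.024))
E
```

```text
apron end (np.float64(42.1), np.float64(34.6)) (np.float64(42.3), np.float64(-33.7))
tail bottom (np.float64(10.6), np.float64(22.1)) (np.float64(10.7), np.float64(-21.3))
tail top (np.float64(12.9), np.float64(22.0)) (np.float64(13.1), np.float64(-20.3))
```

View pics/wrist14_b.png

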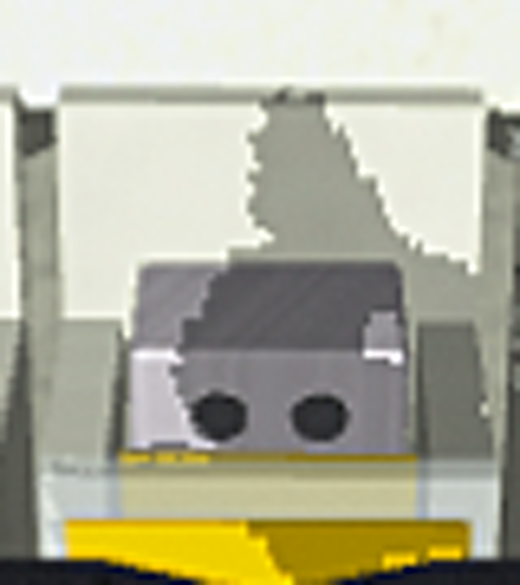

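The tail sits about 10.6 mm out of the mouth, inside the 4–14 mm window. The apron end measures 42.2 mm against 42 nominal, so the scale checks, and the block is centred to about 0.5 mm. The hand had gone deeper than this earlier without touching anything, so the firm resistance was the stop. Handing in.

```bash
python3 - <<'E'
from h import *
im,d=camera('top');a=np.load('pics/top0.npz')['im']
df=cv2.absdiff(im,a).max(2)
for n,(u,v) in dict(narrow=(241,260),wide=(313,264),black=(322,157),pale=(386,161),jar=(182,213),pen=(341,203)).items(): print(n,df[v-12:v+12,u-12:u+12].mean().round(1))
frc();print(job_done())
E
```

```text
narrow 6.1
wide 6.6
black 3.0
pale 6.5
jar 5.4
pen 6.0
t 19.625 [ 0.5764 -0.2081  0.2387] up 0.5 n 0.2 lat -0.6 gap 0.08551292745272758 mom [-0.53  0.08  0.02]
the job is handed in; nothing more can be done
None
```

The middle block is home in the yellow slot, and I handed the job in at 19.6 s; `job_done` gave no verdict. I picked the 44 mm block by its measured width and carried it tilted to the slope. I slid it about 52 mm in past the flap, let go, and pushed its end with the closed fingers until it stopped.

- **Pressing on the stop:** the wrist force rose to about 9 N with no further advance. That is the wrist reading; I have no direct reading of the force on the stop itself.
- **Resting position:** after I backed off, the block sticks out about 10.6 mm (4 to 14 mm allowed), is centred to about 0.5 mm, and did not spring back.
- **Other objects:** at the spots of the other two blocks, the plates, the jar and the pen, the top picture shows only small brightness changes from the start. The gripper is clear with near-zero force.
- **Disagreements:**
  - The wrist-camera calibration shifted by 1 to 2 mm during the run.
  - The top edge of the block's end measured 13 mm out against 10.6 mm at the bottom edge. I put that down to this error and did not correct it.

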